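# Set a card block into the sloping padding stand

## Robot

A 6-joint arm with a two-finger parallel gripper is mounted at the origin on the work surface. World frame = base frame: x ahead of the robot, y to its left, z up, the work surface at z = 0. Lengths are in m, angles in rad, forces in N, time in s.
With the tool pointing down it reaches from about 0.25 to 0.775 m from the base axis. Payload 8.9 kg.
Tool frame: the origin (TCP) lies on the centre line of the jaws, within the pads' length; the fingertips stand 22 mm ahead of it and the grasp point (between the pads) lies 3 mm ahead of it; z points along the fingers, y is the line along which they close (so a half turn about z gives the same grasp; the last joint's range is limited). The gripper opens to 85 mm and grips with 20 to 120 N. Pads are 22 mm wide; open, the fingers measure 114 mm over their backs; the gripper's body (76 mm by 85 mm) begins 54 mm behind the grasp point. The pads swing forward as they close: fully open they stand 13 mm farther back than shut.
Start: joints at [-1.324, 0.291, -0.153, 1.127, 0, 1.431], TCP at [0.198, -0.486, 0.253] pointing down, gripper open.
Joint ranges: [-2.52, 2.52], [-0.91, 1.74], [-1.3, 1.37], [-1.96, 2.02], [-1.52, 1.47], [-3.14, 3.14]. Speed limits (rad/s): [2.22, 2.22, 2.79, 3.14, 3.14, 3.14].

## Interface

Orientations are given as a unit quaternion [x, y, z, w].
In Python, from station import manip gives the robot as it stands.
- The arm moves only by the tool apply_moves, never from a script. Its argument "deltas" is one flat list of numbers, 7 for each row, row after row: the shift along the tool's x, y, z in units of 30 mm (1.0 is 30 mm), then the turn, a rotation vector about the tool's x, y, z in units of 6 degrees (1.0 is 6 degrees), then the finger opening in mm, from 0 to 85.4. A call has 1 to 8 rows; each row is the pose to reach, as a shift and turn from the pose commanded when the call began, along the tool's axes at that moment; what a row does not reach only later rows make up. A row lasts 1/8 s, in which the tool goes at most 62.5 mm and 10.7 degrees, less where a joint would pass 70% of its speed; a pose out of reach is approached as far as the arm can. A call with a gripper value outside its range is refused whole. The fingers move at their own pace and stop on an object; "squeeze" is the grip in N (left out, the last holds). Time passes only in rows, so rows that repeat a pose let the fingers close. It gives the time, the measured TCP pose, the force, the opening and the grip force at its end, in the units of the state.
- manip.observe(): the state, without advancing time (a new reading comes with each control period).
- manip.snapshot(name): name is "scene" or "side" or "wrist"; returns the picture (384x512x3 uint8, red, green, blue); there is no depth.
- manip.camera_info(name): a dict with "camera_matrix" (3x3 intrinsics, pixels), "R" (3x3) and "t" (3): a world point X has camera coordinates R X + t. Camera axes: x right, y down, z forward; pixel columns grow to the right and rows downward; lengths in m; the calibration is good to about 2 mm. A picture is of the moment at which its call begins: read the wrist's pose just before it. camera_info takes no time and is no camera call; for the wrist camera it gives the pose at the moment of the call.
- manip.finish_job(): hands the job in; it is judged then, once.
The state is a dict: "time": time; "joints": joint angles; "joint_velocities": joint speeds; "joint_efforts": joint torques, N m; "ee_pos": TCP position; "tool_rot": TCP orientation; "ft_force": force on the tool from outside, world axes, zero at the start; "wrist_torque": the same for the moment, N m; "gripper_width": opening from 0.0 (shut) to 1.0 (fully open); "gripper_force": force on a finger pad.
Only numpy, scipy, OpenCV 4.12 (cv2) and the standard library are available. Lean on these libraries where they do the work, as an engineer would, in place of code of your own. Each camera call takes 0.05 s, during which the arm holds its last target. There are 200 camera calls.

## Task

Get the card block squared up in the sloping stand for gluing. First lift the press weight off the stand and set it upright on the bare table, then slide the side guide open far enough for the block, lay the block flat on the bed, lengthwise along the bottom lip and resting against it, and finally slide the guide in until the block is held snug between the guide and the fixed fence. Put things down rather than dropping them, let go of everything, and leave the glue jar, the cardboard core and the mug where they are.

Things in the scene. Friction and masses are not known exactly. Their poses are not given: they have to be found in the camera images.
- stand: Fixed stand with a grey bed sloping 30 degrees, low edge to the robot. Origin: on the bed at the inner face of the lip, 30 mm above the table. Own axes: x up the slope, y along the lip (left seen from the robot), z out of the bed. Bed: x 0 to 160, y -120 to 136 mm. Steel lip along the low edge, 12 mm high, x -10 to 0. Two guide rails 8 mm high along y at x 94 and 146.
- fence_face (a point): Point on the bed at the inner face of the stand's fixed steel fence, at stand x = 30, y = -100 mm. The fence stands at the right end of the bed (seen from the robot), 30 mm high, 12 mm thick, from stand x = 0 to 85.
- lamp_edge (a point): Middle of the lower front edge of the level lamp bar over the guide's track, 225 mm above the table, about 6 mm horizontally beyond guide_grip. The bar is 262 mm long, 55 mm deep, 16 mm thick, on two posts 137 mm horizontally beyond the lip at stand y = -112 and 128. An upright gripper over the guide's grip would hit it: come in tilted, along the stand's z axis.
- guide (a joint): Side guide on its track, in m, 0 to 0.10. The gap from the fence to the guide's inner face is 0.060 + this value; it grows as the guide slides left, away from the fence (stand's +y). About 3 N of friction; it stays where it is left. It starts with a gap of 60 to 90 mm, too narrow for the block.
- guide_grip (a point): Where to take the guide's black upright grip: its middle, 42 mm above the bed, at stand x = 120, y = -35 mm + joint value. Grip: 30 mm (stand x) by 16 mm (stand y), top 56 mm above the bed. Under it a carriage 40 by 40 mm, top 14 mm above the bed; from it the steel guide plate, 10 mm thick (y), top 27 mm above the bed, runs down to stand x = 8.
- weight: Press weight, about 0.55 kg: dark steel plate 80 (x) by 50 (y) by 18 mm with a dark wooden bar handle on top, 60 (x) by 18 mm (y), its top 64 mm above the underside. Origin: centre of the underside; z up. It starts flat on the sloping bed, axes parallel to the stand's, against the lip, left of the guide and in its way. The table left of the stand is bare but for the mug.
- block: Rigid glued block of brown card, about 0.28 kg, 120 (x) by 60 (y) by 45 mm high, thin white lines round its sides. Origin: centre of the underside; z up. It starts flat on the table to the right of the stand. Home, either way round, its origin is at stand x = 30, y = -40 mm, its 120 mm side along the stand's y, and the guide reads 0.060.
- jar: Amber glue jar with a white lid, 68 mm across, 85 mm high, loose; leave alone. Origin: centre of the underside.
- roll: Cardboard core standing on end, 80 mm across, 45 mm high, loose; leave alone. Origin: centre of the underside.
- mug: White mug, 76 mm across, 90 mm high, its handle at its +y side, loose; leave alone. Origin: centre of the underside.
Not all that is in view belongs to the job. What is shaped like the block but blue or green is not meant.

How it is judged:
On the way, in this order (a step that is already met when the one before it is completed fails the run):
1. the weight stands upright on the table, off the stand and let go (height (world z) of weight below 0.01 m and angle between weight's own z axis and vertical below 0.1 rad and contact force between weight and stand below 0.3 N and contact force between the fingers and weight below 0.1 N), for 0.2 s.
2. the guide is open wider than the block (gap over 123 mm) (value of joint guide above 0.063 m), for 0.2 s.
3. the block lies flat on the bed between fence and guide, lengthwise along the lip, let go (x of block in the frame of stand between 0.02 and 0.045 m and y of block in the frame of stand between -0.045 and 0.01 m and z of block in the frame of stand between -0.004 and 0.004 m and angle between the z axis of block and the z axis of stand, either way round below 0.08 rad and angle between the x axis of block and the y axis of stand, either way round below 0.2 rad and contact force between the fingers and block below 0.1 N), for 0.2 s.
4. the guide is slid in against the block (value of joint guide between 0.056 and 0.0635 m), for 0.2 s.
At the end, for the whole second after the job is handed in: Block flat on the bed, within 5 mm of the lip and 4 mm of the fence, square within 0.06 rad; guide at 0.056 to 0.0635 m (at most 3.5 mm of play); weight upright (within 0.1 rad) on the table, not touching the stand; all let go and at rest (all of step 1 and all of step 4 and linear speed of each of weight, block below 0.02 m/s and x of block in the frame of stand between 0.026 and 0.035 m and y of block in the frame of stand between -0.044 and -0.036 m and z of block in the frame of stand between -0.004 and 0.004 m and angle between the z axis of block and the z axis of stand, either way round below 0.08 rad and angle between the x axis of block and the y axis of stand, either way round below 0.06 rad and contact force between the fingers and block below 0.1 N and contact force between the fingers and stand below 0.1 N).
It fails at once if the glue jar, cardboard core or mug is moved more than 30 mm (distance of any of jar, roll, mug from where it was at the start of the episode above 0.03 m).
It fails at once if the weight is dropped (faster than 0.6 m/s out of the fingers) (linear speed of weight above 0.6 m/s and contact force between the fingers and weight below 0.1 N).
It fails at once if the card block is dropped (faster than 0.6 m/s out of the fingers) (linear speed of block above 0.6 m/s and contact force between the fingers and block below 0.1 N).
It also fails if it takes over 72 s, if anything falls off the work surface, if the arm or the gripper's body presses on something with over 40 N, if the wrist force passes 120 N, or if a joint passes its speed limit or range.

## Working session

There is one attempt and no reset: what is moved stays moved. The work goes in short steps, Python scripts to look and compute and a tool call to move; the robot and the scene stay as the last step left them, time stands still between calls to the robot, and variables do not carry over. Pictures are saved under pics/ and viewed, at most 11 in all, crops included, and the job is handed in when it is done.

Besides the shell and the picture viewer there is one more tool, called after "Request:" as name(argument=value, ...) on one line, values as JSON. apply_moves: Moves the arm, as the interface text tells. Its arguments: {"type":"object","properties":{"deltas":{"type":"array","items":{"type":"number"}},"squeeze":{"type":"number"}},"required":["deltas"]}

```bash
mkdir -p pics; python3 - <<'E'
from station import manip
import cv2,numpy as np
s=manip.observe();print(s)
for n in("scene","side"):
    im=manip.snapshot(n);cv2.imwrite(f"pics/{n}0.png",im[:,:,::-1]);
    c=manip.camera_info(n);print(n,c)
a=cv2.imread("pics/scene0.png");b=cv2.imread("pics/side0.png")
E
```

```text
{'time': 0.0, 'joints': array([-1.32435120e+00,  2.91317617e-01, -1.54075357e-01,  1.12666435e+00,
       -9.94223347e-08,  1.43149146e+00]), 'joint_velocities': array([ 0.00069646, -0.00207881,  0.00207062,  0.00191707, -0.00091666,
        0.00035602]), 'joint_efforts': array([-1.56087550e-03, -5.37137389e+01,  3.31374943e+01,  1.57787406e-02,
       -2.65913422e-04,  2.35439649e-05]), 'ee_pos': array([ 0.19744333, -0.48605801,  0.25273189]), 'tool_rot': array([ 9.81457013e-01,  1.91681335e-01, -3.38093075e-05, -6.29590115e-04]), 'ft_force': array([-1.08765315, -0.15762852, -0.6480935 ]), 'wrist_torque': array([ 0.02893644, -0.0325818 , -0.0361281 ]), 'gripper_force': 0.0, 'gripper_width': 1.0009281978204976}
scene {'camera_matrix': array([[425.18730815,   0.        , 260.01533632],
       [  0.        , 425.18730815, 195.18673131],
       [  0.        ,   0.        ,   1.        ]]), 'R': array([[ 0.72536265,  0.68834366,  0.00565884],
       [ 0.59208701, -0.61969404, -0.51518178],
       [-0.35111536,  0.37704415, -0.85706226]]), 't': array([-0.3945751 , -0.1951823 ,  1.66439388])}
side {'camera_matrix': array([[356.00892762,   0.        , 261.16352538],
       [  0.        , 356.00892762, 187.89960139],
       [  0.        ,   0.        ,   1.        ]]), 'R': array([[-0.94441293, -0.3281327 ,  0.02032613],
       [-0.22590636,  0.60278735, -0.76525402],
       [ 0.23885253, -0.7273076 , -0.64340744]]), 't': array([0.49871483, 0.21456568, 1.13158059])}
```

View pics/scene0.png

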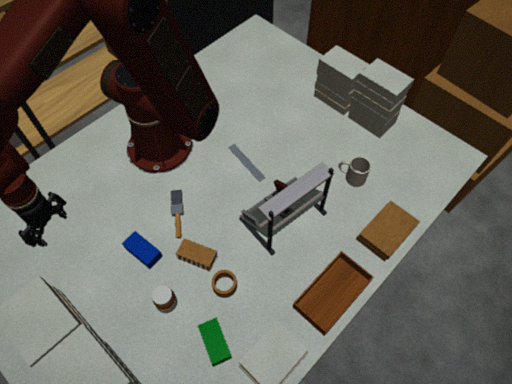

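View pics/side0.png

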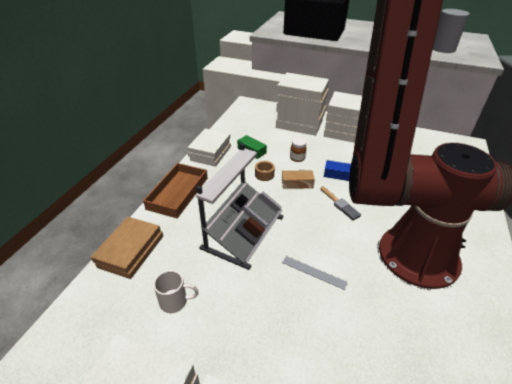

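The scene view shows the block at about (196,254), the jar at (164,297), the roll at (224,283), the mug at (357,172) and the stand around (288,205). In the side view the block is at (298,180) and the weight at (252,228). I'll enlarge the stand in both views.

```bash
cat > h.py <<'E'
import numpy as np,cv2
from scipy.spatial.transform import Rotation as Ro
from station import manip
def ray(n,uv,c=None):
    c=c or manip.camera_info(n);K,R,t=c["camera_matrix"],c["R"],c["t"]
    d=R.T@np.linalg.solve(K,[uv[0],uv[1],1.]);return -R.T@t,d
def onz(n,uv,z,c=None):
    o,d=ray(n,uv,c);return o+d*(z-o[2])/d[2]
def proj(n,X,c=None):
    c=c or manip.camera_info(n);p=c["camera_matrix"]@(c["R"]@np.asarray(X,float)+c["t"]);return p[:2]/p[2]
E
python3 - <<'E'
import cv2,numpy as np
a=cv2.imread("pics/scene0.png")[155:255,165:345];b=cv2.imread("pics/side0.png")[140:270,180:340]
A=cv2.resize(a,None,fx=4.4,fy=4.4,interpolation=cv2.INTER_CUBIC);print(A.shape)
B=cv2.resize(b,None,fx=4.6,fy=4.6,interpolation=cv2.INTER_CUBIC);print(B.shape)
for I,f,x0,y0 in((A,4.4,165,155),(B,4.6,180,140)):
    I[:]=np.clip(I*1.3,0,255)
    for u in range(x0-x0%20+20,x0+200,20):cv2.putText(I,str(u),(int((u-x0)*f),10),0,.35,(0,0,255));cv2.line(I,(int((u-x0)*f),0),(int((u-x0)*f),600),(0,255,255),1) if 0 else cv2.line(I,(int((u-x0)*f),12),(int((u-x0)*f),20),(0,0,255),1)
    for v in range(y0-y0%20+20,y0+200,20):cv2.putText(I,str(v),(0,int((v-y0)*f)),0,.35,(0,0,255))
cv2.imwrite("pics/A.png",A);cv2.imwrite("pics/B.png",B)
E
```

```text
(440, 792, 3)
(598, 736, 3)
```

View pics/A.png

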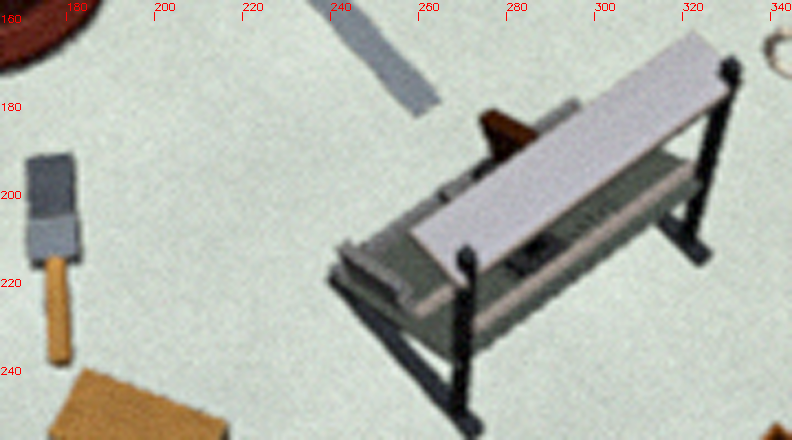

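View pics/B.png

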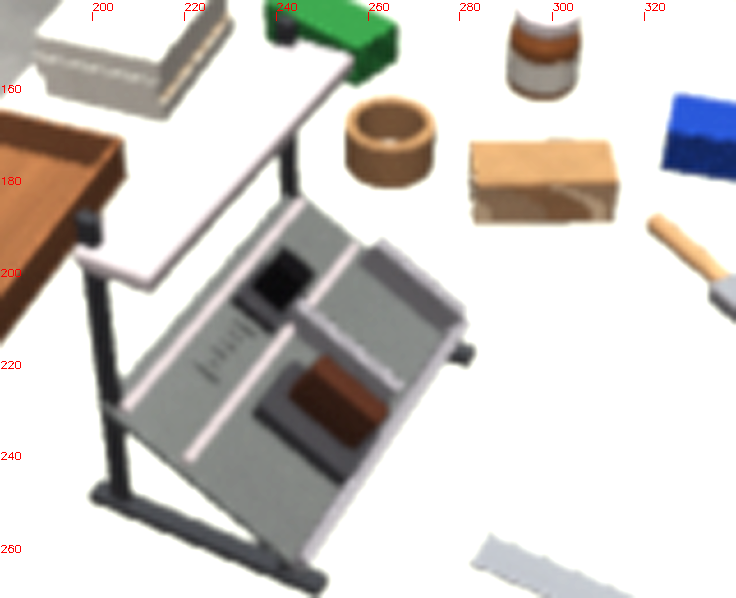

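The side crop shows the weight's handle near (258,223), the guide grip near (242,201), the fence top running from (262,192) to (281,208), and the lip running from (246,261) to (281,209). I'll turn these into positions.

```bash
python3 - <<'E'
from h import *
c={n:manip.camera_info(n) for n in("scene","side")}
f=lambda p:(180+p[0]/4.6,140+p[1]/4.6)
g=lambda p:(165+p[0]/4.4,155+p[1]/4.4)
# stand pts (mm) , image, pixel
P=[((160,136,0),"side",f((104,404))),((94,136,8),"side",f((190,459))),((146,136,8),"side",f((126,408))),((146,-120,8),"side",f((300,203))),
((85,-112,30),"side",f((378,240))),((85,-100,30),"side",f((362,254))),((0,-112,30),"side",f((466,311))),((-5,136,12),"side",f((304,556)))]
S=[];W=[]
for s,n,p in P:
    h=.03+s[0]*.0005+s[2]*.000866;w=onz(n,p,h,c[n]);S.append([s[0]*.000866-s[2]*.0005,s[1]*.001]);W.append(w[:2])
S=np.array(S);W=np.array(W)
def fit(S,W):
    ms,mw=S.mean(0),W.mean(0);U,_,V=np.linalg.svd((S-ms).T@(W-mw));R=(V.T@np.diag([1,np.linalg.det(V.T@U.T)])@U.T);return R,mw-R@ms
R,t=fit(S,W);print("yaw",np.degrees(np.arctan2(R[1,0],R[0,0])),t);print(np.round((W-S@R.T-t)*1000,1))
for nm,n,ps in(("lamp top scene","scene",[g((412,232)),g((693,32)),g((735,88))]),("lamp low side","side",[f((150,290)),f((352,66))])):
    z=.241 if n=="scene" else .225
    X=[onz(n,p,z,c[n])[:2] for p in ps];print(nm,np.round(X,4),[round(float(np.linalg.norm(X[i+1]-X[i])),3) for i in range(len(X)-1)],np.round([R.T@(x-t) for x in X],4))
print("block top",[np.round(onz("scene",g(p),.045,c["scene"]),4) for p in((52,430),(85,368),(228,425))],
 [np.round(onz("side",f(p),.045,c["side"]),4) for p in((471,143),(608,142),(618,182),(474,184))])
M=np.eye(4);M[:2,:2]=R;Rs=M[:3,:3]@Ro.from_euler('y',-30,degrees=True).as_matrix();T=np.array([*t,.03])
np.savez("stand.npz",R=Rs,t=T)
def bedplane(n,p,z):
    o,d=ray(n,p,c[n]);o=Rs.T@(o-T);d=Rs.T@d;return np.round((o+d*(z-o[2])/d[2])*1000,1)
for nm,p,z in(("handle",(325,355),.064),("handle",(388,408),.064),("handle lo",(292,396),.064),("handle",(352,446),.064),("plate",(254,411),.018),("plate",(340,484),.018),("plate",(290,368),.018),("grip",(314,268),.056),("grip",(285,248),.056),("grip",(258,285),.056),("grip",(284,306),.056),("gp end",(403,384),.027),("gp",(300,305),.027)):print(nm,p,bedplane("side",f(p),z))
for q in((90,0,64),(10,0,64),(40,30,64),(40,30,0)):
    x=proj("side",Rs@np.array(q)/1000+T,c["side"]);print(q,np.round((x-[180,140])*4.6))
E
```

```text
yaw -7.070580993913982 [0.48604831 0.1057889 ]
[[-2.3 -4.8]
 [-1.9 -9.3]
 [-1.1 -8.6]
 [ 0.6 13. ]
 [-0.9  4. ]
 [ 3.5 10.9]
 [ 0.5  1. ]
 [ 1.7 -6.3]]
lamp top scene [[ 0.5674 -0.0325]
 [ 0.5995  0.2238]
 [ 0.6511  0.2069]] [0.258, 0.054] [[ 0.0977 -0.1273]
 [ 0.0981  0.1311]
 [ 0.1513  0.1206]]
lamp low side [[ 0.5958  0.2213]
 [ 0.5624 -0.0393]] [0.263] [[ 0.0947  0.1282]
 [ 0.0937 -0.1346]]
block top [array([ 0.4151, -0.2577,  0.045 ]), array([ 0.3948, -0.2075,  0.045 ]), array([ 0.5063, -0.1652,  0.045 ])] [array([ 0.5161, -0.2136,  0.045 ]), array([ 0.4077, -0.256 ,  0.045 ]), array([ 0.3878, -0.2057,  0.045 ]), array([ 0.498 , -0.1615,  0.045 ])]
handle (325, 355) [68.  34.3 64. ]
handle (388, 408) [13.5 34.7 64. ]
handle lo (292, 396) [69.4 77.6 64. ]
handle (352, 446) [19.2 77.8 64. ]
plate (254, 411) [79.8 72.2 18. ]
plate (340, 484) [ 4.8 73.4 18. ]
plate (290, 368) [77.9 25.3 18. ]
grip (314, 268) [108.9 -25.   56. ]
grip (285, 248) [133.  -22.1  56. ]
grip (258, 285) [131.2  18.3  56. ]
grip (284, 306) [108.9  17.9  56. ]
gp end (403, 384) [  8.5 -20.6  27. ]
gp (300, 305) [ 99.4 -15.9  27. ]
(90, 0, 64) [323. 302.]
(10, 0, 64) [414. 378.]
(40, 30, 64) [360. 378.]
(40, 30, 0) [318. 419.]
```

```bash
cat >> h.py <<'E'
def stand():
    d=np.load("stand.npz");return d["R"],d["t"]
def fit(S,W):
    S,W=np.array(S),np.array(W);ms,mw=S.mean(0),W.mean(0);U,_,V=np.linalg.svd((S-ms).T@(W-mw));R=V.T@np.diag([1,np.linalg.det(V.T@U.T)])@U.T;return R,mw-R@ms
def save(yaw,t):
    R=Ro.from_euler('z',yaw).as_matrix()@Ro.from_euler('y',-30,degrees=True).as_matrix();np.savez("stand.npz",R=R,t=[t[0],t[1],.03])
def st(p): # stand mm -> world
    R,t=stand();return R@np.array(p,float)/1000+t
def inst(X):
    R,t=stand();return (R.T@(np.asarray(X)-t))*1000
def standtool(): # tool R: z into bed, x up slope, y=-stand y
    R,_=stand();return R@np.diag([1.,-1,-1])
def downtool(yaw): # tool x heading yaw, pointing down
    return Ro.from_euler('z',yaw).as_matrix()@np.diag([1.,-1,-1])
def bed(n,p,z,c=None):
    R,t=stand();o,d=ray(n,p,c);o=R.T@(o-t);d=R.T@d;return (o+d*(z/1000-o[2])/d[2])*1000
def plan(gp,R,off=.003):
    "units of a move bringing the grasp point to gp with tool rotation R"
    s=manip.observe();R0=Ro.from_quat(s["tool_rot"]).as_matrix();tcp=np.asarray(gp)-off*R[:,2]
    d=R0.T@(tcp-s["ee_pos"])/.03;r=np.degrees(Ro.from_matrix(R0.T@R).as_rotvec())/6
    print("move",np.round(d,3),np.round(r,3),"tcp",np.round(tcp,4));return d,r
E
python3 - <<'E'
from h import *
c={n:manip.camera_info(n) for n in("scene","side")}
f=lambda p:(180+p[0]/4.6,140+p[1]/4.6)
g=lambda p:(165+p[0]/4.4,155+p[1]/4.4)
L=88.9
P=[((160,136,0),"side",f((104,404))),((85,-112,30),"side",f((378,240))),((0,-112,30),"side",f((466,311))),((-5,136,12),"side",f((304,556)))]
S=[];W=[]
for s,n,p in P:
    S.append([s[0]*.000866-s[2]*.0005,s[1]*.001]);W.append(onz(n,p,.03+s[0]*.0005+s[2]*.000866,c[n])[:2])
for s,n,p,z in(((L,-123),"scene",g((412,232)),.241),((L,139),"scene",g((693,32)),.241),((L,139),"side",f((150,290)),.225),((L,-123),"side",f((352,66)),.225)):
    S.append(np.array(s)/1000);W.append(onz(n,p,z,c[n])[:2])
S=np.array(S);W=np.array(W);R,t=fit(S,W);y=np.arctan2(R[1,0],R[0,0]);print(np.degrees(y),t,np.round(((W-t)@R-S)*1000,1))
save(y,t)
for nm,p,z in(("handle",(325,355),64),("handle",(388,408),64),("plate",(254,411),18),("plate",(340,484),18),("plate",(290,368),18),("grip",(314,268),56),("grip",(285,248),56),("gp end",(403,384),27),("gp",(300,305),27),("fence",(464,312),30)):print(nm,np.round(bed("side",f(p),z),1))
cw=manip.camera_info("wrist");s=manip.observe();R0=Ro.from_quat(s["tool_rot"]).as_matrix()
print("cam in tool",R0.T@(-cw["R"].T@cw["t"]-s["ee_pos"]),np.round(R0.T@cw["R"].T,3),cw["camera_matrix"][0])
print(st((40,48,194)));plan(st((40,48,194)),standtool())
E
```

```text
-7.519073199696595 [0.48892094 0.10082276] [[-6.3  0.5]
 [-4.   8.9]
 [-2.3  5.5]
 [-2.  -1.6]
 [ 6.3  1.1]
 [ 4.6 -2.6]
 [ 1.3 -5.6]
 [ 2.3 -6.3]]
handle [64.5 37.6 64. ]
handle [10.  37.6 64. ]
plate [76.1 75.7 18. ]
plate [ 1.  76.4 18. ]
plate [74.6 28.8 18. ]
grip [106.  -21.4  56. ]
grip [130.1 -18.3  56. ]
gp end [  5.4 -17.5  27. ]
gp [ 96.4 -12.2  27. ]
fence [  -1.3 -105.5   30. ]
cam in tool [ 0.06558186  0.0002075  -0.12029711] [[-0.    -0.966 -0.26 ]
 [ 1.    -0.001  0.   ]
 [-0.001 -0.26   0.966]] [318.09351738   0.         257.76653004]
[0.43337926 0.15657009 0.21800893]
move [ 15.302 -16.911   1.095] [-1.303  4.888  4.82 ] tcp [0.4319 0.1568 0.2206]
```

Request:
apply_moves(deltas=[15.3, -16.9, 1.1, -1.3, 4.89, 4.82, 85, 15.3, -16.9, 1.1, -1.3, 4.89, 4.82, 85, 15.3, -16.9, 1.1, -1.3, 4.89, 4.82, 85, 15.3, -16.9, 1.1, -1.3, 4.89, 4.82, 85, 15.3, -16.9, 1.1, -1.3, 4.89, 4.82, 85, 15.3, -16.9, 1.1, -1.3, 4.89, 4.82, 85, 15.3, -16.9, 1.1, -1.3, 4.89, 4.82, 85, 15.3, -16.9, 1.1, -1.3, 4.89, 4.82, 85])

```text
time: 1.1
ee_pos: [0.3532, -0.0652, 0.2304]
tool_rot: [0.965, -0.063, 0.256, 0.018]
ft_force: [0.4, 0.2, 0.1]
gripper_width: 0.995
gripper_force: 0.0
```

```bash
python3 - <<'E'
from h import *
plan(st((40,48,194)),standtool());print(manip.observe()["joints"])
E
```

```text
move [ 1.272 -7.677  1.082] [0.015 0.045 0.019] tcp [0.4319 0.1568 0.2206]
[-0.57199378 -0.43128957 -1.01440013  0.51034243  0.21173887  2.75095625]
```

Joint 6 would run out of range further left, so I'll turn the tool half a turn the other way. The grasp is the same.

Request:
apply_moves(deltas=[0.3, -1.0, 0.2, 0, 0, -1.7, 85, 0.6, -2, 0.4, 0, 0, -3.4, 85, 0.9, -3, 0.6, 0, 0, -5.1, 85, 1.1, -4, 0.8, 0, 0, -6.8, 85, 1.27, -5, 1, 0, 0, -8.5, 85, 1.27, -6, 1, 0, 0, -10.2, 85, 1.27, -7, 1, 0, 0, -11.9, 85, 1.27, -7.7, 1, 0, 0, -13.6, 85])

```text
time: 2.1
ee_pos: [0.4303, 0.1576, 0.2222]
tool_rot: [0.769, 0.586, 0.181, 0.18]
ft_force: [0.1, 1.0, -0.2]
gripper_width: 0.994
gripper_force: 0.0
```

```bash
sed -i 's/return R@np.diag(\[1.,-1,-1\])$/return R@np.diag([-1.,1,-1])/; s/# tool R: z into bed.*/# tool R: z into bed, x down slope, y=stand y/' h.py; sed -n '/def standtool/,/def bed/p' h.py; python3 - <<'E'
from h import *
plan(st((40,48,194)),standtool());print(manip.observe()["joints"])
E
```

```text
def standtool(): # tool R: z into bed, x down slope, y=stand y
    R,_=stand();return R@np.diag([-1.,1,-1])
def downtool(yaw): # tool x heading yaw, pointing down
    return Ro.from_euler('z',yaw).as_matrix()@np.diag([1.,-1,-1])
def bed(n,p,z,c=None):
move [-0.015  0.026  0.075] [ -0.06   -0.044 -16.314] tcp [0.4319 0.1568 0.2206]
[ 0.34009749 -0.10868719 -0.84139207  0.36969241 -0.22676433  2.12556625]
```

Request:
apply_moves(deltas=[0, 0, 0, 0, 0, -1.7, 85, 0, 0, 0, 0, 0, -3.4, 85, 0, 0, 0, 0, 0, -5.1, 85, 0, 0, 0, 0, 0, -6.8, 85, 0, 0, 0, 0, 0, -8.5, 85, 0, 0, 0, 0, 0, -10.2, 85, 0, 0, 0, 0, 0, -11.9, 85, 0, 0, 0, 0, 0, -13.6, 85])

```text
time: 3.1
ee_pos: [0.4302, 0.1562, 0.2222]
tool_rot: [0.2, 0.946, 0.019, 0.255]
ft_force: [0.5, 0.3, -0.3]
gripper_width: 0.994
gripper_force: 0.0
```

Request:
apply_moves(deltas=[0, 0, 0, 0, 0, -1.4, 85, 0, 0, 0, 0, 0, -2.7, 85, 0, 0, 0, 0, 0, -2.7, 85])

```text
time: 3.48
ee_pos: [0.4303, 0.1562, 0.2223]
tool_rot: [0.068, 0.964, -0.016, 0.255]
ft_force: [0.9, -0.0, 0.2]
gripper_width: 0.995
gripper_force: 0.0
```

```bash
python3 - <<'E'
from h import *
plan(st((40,48,194)),standtool());print(manip.observe()["joints"])
c=manip.camera_info("wrist");im=manip.snapshot("wrist");np.savez("w1.npz",**c);cv2.imwrite("pics/w1.png",im[:,:,::-1])
E
```

```text
move [-0.017  0.026  0.073] [-0.011 -0.066 -0.088] tcp [0.4319 0.1568 0.2206]
[ 0.33659232 -0.11013357 -0.84253179  0.36952806 -0.22568154  0.42320447]
```

View pics/w1.png

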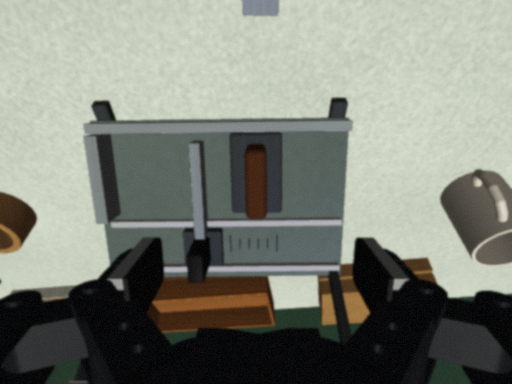

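The wrist view shows the lip at v≈122–133 with ends at u≈85 and 352, the weight plate at (230–283, 133–213), the handle at u≈246–267, the guide plate at u≈191–205, the grip at (198,260), the fence at u≈86–104 and the 94 mm rail at v≈223. Next I'll read edge profiles at subpixel accuracy.

```bash
cat >> h.py <<'E'
def edges(im,a,b,th=12):
    "subpixel edges along segment a-b (averaged over 5 px across)"
    g=cv2.GaussianBlur(cv2.cvtColor(im,cv2.COLOR_BGR2GRAY).astype(np.float32),(0,0),1.0);a,b=np.array(a,float),np.array(b,float);L=np.linalg.norm(b-a);d=(b-a)/L;n=np.array([-d[1],d[0]])
    k=np.arange(0,L,.5);p=np.mean([cv2.remap(g,*[(a[i]+d[i]*k+n[i]*o).astype(np.float32)[None] for i in(0,1)],cv2.INTER_LINEAR)[0] for o in(-2,-1,0,1,2)],0)
    gr=np.gradient(p,.5);i=[j for j in range(2,len(k)-2) if abs(gr[j])>th/3 and abs(gr[j])==abs(gr[j-2:j+3]).max()]
    return [(tuple(np.round(a+d*k[j],1)),round(float(gr[j]),1)) for j in i]
E
python3 - <<'E'
from h import *
im=cv2.imread("pics/w1.png");c=dict(np.load("w1.npz"))
for nm,a,b in(("col320",(320,105),(320,285)),("col150",(150,105),(150,240)),("col256",(256,110),(256,225)),("row128",(75,128),(365,128)),("row170",(80,170),(365,170)),("row200",(80,200),(365,200)),("row245 grip",(170,245),(230,245)),("row262",(180,262),(220,262)),("col197",(197,125),(197,290)),("row152",(180,152),(290,152))):
    print(nm,*[(str(p[1] if nm[0]=='c' else p[0])+"/"+str(g)) for p,g in edges(im,a,b)])
for q in((0,-100,0),(0,-100,30),(0,136,12),(0,-112,12),(94,0,8),(146,0,8)):print(q,np.round(proj("wrist",st(q),c),1))
E
```

```text
col320 117.5/-31.9 121.5/13.6 130.5/-13.7 216.5/-5.7 219.5/31.5 225.5/-20.8 261.5/-10.7 265.5/30.0 270.5/-20.5 274.5/-7.6 277.5/6.7 281.5/-7.8
col150 119.5/-33.3 123.5/14.1 132.5/-10.6 217.5/-4.5 221.5/29.7 227.5/-21.4 236.5/-13.5
col256 118.5/-31.8 121.5/13.5 131.5/-26.9 143.5/-10.1 150.5/4.7 152.5/4.4 220.5/32.8
row128 83.5/-19.0 351.5/15.8
row170 87.5/-19.7 100.5/-23.9 114.5/16.4 189.5/10.5 200.5/-23.6 204.5/16.4 229.5/-12.7 244.5/-5.6 266.5/5.4 281.5/12.6 345.5/29.7
row200 92.5/-20.0 104.5/-24.2 118.5/15.6 191.5/9.0 201.5/-23.5 206.5/15.7 230.5/-12.2 244.5/-6.2 267.5/5.4 281.5/13.2 343.5/28.1
row245 grip 183.5/-11.2 190.5/-10.8 209.5/13.7 222.5/15.5 228.5/-7.0
row262 185.5/-15.4 201.5/-5.2 209.5/12.8
col197 132.5/-10.5 139.5/-12.2 143.5/16.2 239.5/-30.7 255.5/5.2 282.5/4.8
row152 188.5/11.0 199.5/-24.3 203.5/16.3 229.5/-13.1 244.5/-7.2 265.5/7.0 281.5/14.2
(0, -100, 0) [110.1 134.1]
(0, -100, 30) [ 95.2 136.9]
(0, 136, 12) [351.  132.9]
(0, -112, 12) [ 92.  135.2]
(94, 0, 8) [213.7 224.9]
(146, 0, 8) [215.8 269.8]
```

```bash
python3 - <<'E'
from h import *
from scipy.optimize import least_squares
c=dict(np.load("w1.npz"))
C=[((320,130.5),12,0,0),((150,132.5),12,0,0),((256,131.5),12,0,0),((320,222.5),8,0,94),((150,224.5),8,0,94),((320,268),8,0,146),
((100.5,170),30,1,-100),((104.5,200),30,1,-100),((114.5,170),0,1,-100),((118.5,200),0,1,-100),((345.5,170),0,1,136),((343.5,200),0,1,136),((351.5,128),12,1,136)]
def res(v):
    save(v[0],v[1:]);return [bed("wrist",p,z,c)[k]-w for p,z,k,w in C]
r=least_squares(res,[np.radians(-7.5),.489,.1008],x_scale=[.01,.01,.01],diff_step=1e-4,loss="soft_l1");print(np.degrees(r.x[0]),r.x[1:],np.round(res(r.x),1))
B=lambda p,z:np.round(bed("wrist",p,z,c),1)
print("plate L/R",B((229.5,170),18),B((281.5,170),18),B((229.5,200),18),B((281.5,200),18),"plate low",B((240,133),18))
print("handle",B((244.5,170),64),B((266.5,170),64),B((244.5,200),64),B((267.5,200),64))
print("guide inner/outer top",B((189.5,170),27),B((200.5,170),27),B((191.5,200),27),B((201.5,200),27),"grip",B((185.5,262),56),B((209.5,262),56),"carr",B((183.5,245),14),B((222.5,245),14))
m=cv2.imread("pics/scene0.png");X=onz("scene",(357,185),0);print("mug~",X)
plan(st((40,48,150)),standtool())
E
```

```text
-7.280574651803077 [0.48685116 0.10128057] [-0.4 -0.5 -0.2  0.1  0.3  0.2  0.9  0.7 -0.1  0.  -0.4 -0.7 -0.3]
plate L/R [35.6 19.2 18. ] [36.2 69.2 18. ] [65.7 18.1 18. ] [66.3 69.4 18. ] plate low [ 0.5 30.2 18. ]
handle [26.7 35.9 64. ] [26.9 53.8 64. ] [52.2 35.3 64. ] [52.4 54.5 64. ]
guide inner/outer top [ 33.4 -17.3  27. ] [33.5 -7.1 27. ] [ 62.6 -17.4  27. ] [62.7 -7.8 27. ] grip [112.7 -20.2  56. ] [112.9   1.7  56. ] carr [115.  -31.8  14. ] [115.5   8.7  14. ]
mug~ [0.67146613 0.38746809 0.        ]
move [0.042 0.027 1.503] [-0.031 -0.065 -0.142] tcp [0.4514 0.1542 0.1825]
```

Residuals are under 1 mm. The weight is at stand (40, 44.5) and the guide reads about 0.0226.

```bash
python3 - <<'E'
from h import *
plan(st((40,44.5,100)),standtool());plan(st((40,44.5,47)),standtool())
E
```

```text
move [ 0.029 -0.084  3.17 ] [-0.031 -0.065 -0.142] tcp [0.4758 0.1476 0.1392]
move [ 0.017 -0.078  4.936] [-0.031 -0.065 -0.142] tcp [0.5021 0.1442 0.0933]
```

Request:
apply_moves(deltas=[0.02, -0.08, 1.5, -0.03, -0.065, -0.14, 50, 0.02, -0.08, 3, -0.03, -0.065, -0.14, 50, 0.02, -0.08, 3.5, -0.03, -0.065, -0.14, 50, 0.02, -0.08, 4, -0.03, -0.065, -0.14, 50, 0.02, -0.08, 4.4, -0.03, -0.065, -0.14, 50, 0.02, -0.08, 4.7, -0.03, -0.065, -0.14, 50, 0.02, -0.08, 4.94, -0.03, -0.065, -0.14, 50, 0.02, -0.08, 4.94, -0.03, -0.065, -0.14, 50])

```text
time: 4.53
ee_pos: [0.5023, 0.1442, 0.0931]
tool_rot: [0.06, 0.964, -0.017, 0.258]
ft_force: [1.4, -0.2, 0.5]
gripper_width: 0.587
gripper_force: 0.0
```

Request:
apply_moves(deltas=[0, 0, 0, 0, 0, 0, 10, 0, 0, 0, 0, 0, 0, 10, 0, 0, 0, 0, 0, 0, 10, 0, 0, 0, 0, 0, 0, 10, 0, 0, 0, 0, 0, 0, 10, 0, 0, 0, 0, 0, 0, 10], squeeze=70)

```text
time: 5.28
ee_pos: [0.5024, 0.1445, 0.0938]
tool_rot: [0.06, 0.964, -0.016, 0.259]
ft_force: [-3.9, 2.1, 6.2]
gripper_width: 0.202
gripper_force: 68.5
```

```bash
python3 - <<'E'
from h import *
s=manip.observe();print(s["ft_force"],s["gripper_width"]*85.4,s["gripper_force"],s["joints"],inst(s["ee_pos"]))
plan(st((40,44.5,47)),standtool())
for h in ((-1,0),): pass
E
```

```text
[-3.87410497  2.08694445  6.24868385] 17.27447585321014 68.50718021392822 [ 0.24558938  0.23962654 -0.93622797 -0.09970376 -0.18275439  0.32354696] [40.50485631 44.82478156 50.33954501]
move [ 0.017 -0.011  0.011] [0.007 0.01  0.025] tcp [0.5021 0.1442 0.0933]
```

Grip holds 17 mm wide at 68 N. Next: lift along the stand's z, turn upright and carry left.

```bash
python3 - <<'E'
from h import *
for p in((312,0),):pass
print("ruler",[np.round(onz("side",p,0),3) for p in((286,257),(283,263),(345,279),(341,287))],[np.round(onz("scene",p,0),3) for p in((228,148),(258,181),(264,178))])
print("mug side",np.round(onz("side",(170,308),0),3),np.round(onz("side",(195,292),.045),3))
plan(st((40,44.5,120)),standtool())
yaw=np.arctan2(-stand()[0][1,0],-stand()[0][0,0])
plan([.42,.31,.17],downtool(yaw))
E
```

```text
ruler [array([ 0.393,  0.151, -0.   ]), array([0.395, 0.176, 0.   ]), array([0.205, 0.17 , 0.   ]), array([0.212, 0.202, 0.   ])] [array([0.204, 0.177, 0.   ]), array([0.394, 0.147, 0.   ]), array([0.401, 0.172, 0.   ])]
mug side [0.643 0.429 0.   ] [0.584 0.386 0.045]
move [ 0.014 -0.009 -2.422] [0.007 0.01  0.025] tcp [0.4658 0.1488 0.1565]
move [ 1.627  5.132 -3.994] [-0.     5.01   0.027] tcp [0.42  0.31  0.173]
```

Request:
apply_moves(deltas=[0, 0, -0.3, 0, 0, 0, 10, 0, 0, -0.7, 0, 0, 0, 10, 0, 0, -1.3, 0, 0, 0, 10, 0, 0, -2, 0, 0, 0, 10, 0, 0, -2.7, 0, 0, 0, 10, 0, 0, -3.3, 0, 0, 0, 10, 0, 0, -3.8, 0, 0, 0, 10, 0, 0, -4.0, 0, 0, 0, 10])

```text
time: 6.28
ee_pos: [0.4414, 0.1518, 0.1975]
tool_rot: [0.06, 0.964, -0.017, 0.258]
ft_force: [-0.0, 0.7, -5.7]
gripper_width: 0.202
gripper_force: 69.7
```

```bash
python3 - <<'E'
from h import *
yaw=np.arctan2(-stand()[0][1,0],-stand()[0][0,0])
s=manip.observe();print(s["ft_force"],s["gripper_width"]*85.4,s["gripper_force"],s["joints"])
plan([.42,.31,.17],downtool(yaw))
im=manip.snapshot("wrist");cv2.imwrite("pics/w2.png",im[:,:,::-1])
E
```

```text
[-0.03346801  0.67006222 -5.67037132] 17.278020961084607 69.65222239494324 [ 0.31241472 -0.06179719 -0.88412563  0.26737048 -0.21389543  0.38349873]
move [1.583 5.146 0.023] [-0.005  4.995  0.031] tcp [0.42  0.31  0.173]
```

Request:
apply_moves(deltas=[0.2, 0.7, 0, 0, 0.7, 0, 10, 0.5, 1.6, 0, 0, 1.6, 0, 10, 0.8, 2.6, 0, 0, 2.6, 0, 10, 1.1, 3.6, 0, 0, 3.5, 0, 10, 1.4, 4.5, 0, 0, 4.4, 0.03, 10, 1.58, 5.1, 0, 0, 4.9, 0.03, 10, 1.58, 5.15, 0.02, 0, 5, 0.03, 10, 1.58, 5.15, 0.02, 0, 5, 0.03, 10])

```text
time: 7.32
ee_pos: [0.4215, 0.3096, 0.1723]
tool_rot: [0.064, 0.998, -0.001, 0.0]
ft_force: [-1.4, -0.1, -6.5]
gripper_width: 0.203
gripper_force: 70.2
```

```bash
python3 - <<'E'
from h import *
yaw=np.arctan2(-stand()[0][1,0],-stand()[0][0,0])
plan([.42,.31,.0475],downtool(yaw))
im=manip.snapshot("side")[:,:,::-1];cv2.imwrite("pics/s2.png",cv2.resize(im[200:330,130:330],None,fx=3,fy=3,interpolation=cv2.INTER_CUBIC))
E
```

```text
move [0.054 0.013 4.059] [-0.014  0.005 -0.007] tcp [0.42   0.31   0.0505]
```

View pics/s2.png

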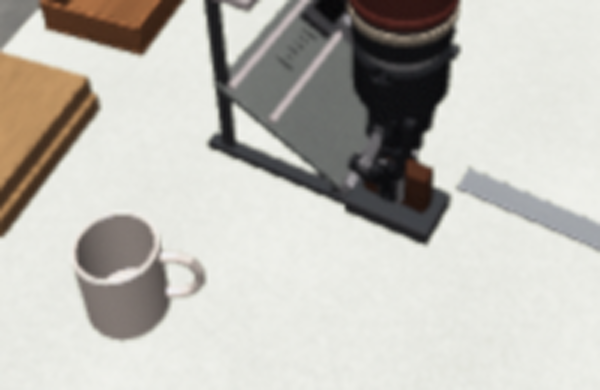

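The weight, at about (400,205) in the crop, hangs level in the grip, and the table below it is bare. I'll lower it.

Request:
apply_moves(deltas=[0, 0, 0.8, 0, 0, 0, 10, 0, 0, 1.8, 0, 0, 0, 10, 0, 0, 2.8, 0, 0, 0, 10, 0, 0, 3.4, 0, 0, 0, 10, 0, 0, 3.7, 0, 0, 0, 10, 0, 0, 3.85, 0, 0, 0, 10, 0, 0, 3.95, 0, 0, 0, 10, 0, 0, 4.0, 0, 0, 0, 10])

```text
time: 8.38
ee_pos: [0.422, 0.3103, 0.0533]
tool_rot: [0.064, 0.998, 0.0, 0.001]
ft_force: [0.3, -0.3, -5.8]
gripper_width: 0.202
gripper_force: 70.0
```

Request:
apply_moves(deltas=[0, 0, 0.03, 0, 0, 0, 10, 0, 0, 0.05, 0, 0, 0, 10])

```text
time: 8.62
ee_pos: [0.4217, 0.3102, 0.0515]
tool_rot: [0.064, 0.998, -0.0, 0.0]
ft_force: [-0.1, 0.0, -6.0]
gripper_width: 0.201
gripper_force: 70.0
```

Request:
apply_moves(deltas=[0, 0, 0.03, 0, 0, 0, 10, 0, 0, 0.06, 0, 0, 0, 10, 0, 0, 0.06, 0, 0, 0, 10])

```text
time: 9.0
ee_pos: [0.4217, 0.3102, 0.0504]
tool_rot: [0.064, 0.998, -0.0, 0.0]
ft_force: [-3.0, -1.6, 7.3]
gripper_width: 0.199
gripper_force: 72.3
```

Contact at 7 N. Now release and rise.

Request:
apply_moves(deltas=[0, 0, 0, 0, 0, 0, 20, 0, 0, 0, 0, 0, 0, 35, 0, 0, 0, 0, 0, 0, 50, 0, 0, 0, 0, 0, 0, 50, 0, 0, -1, 0, 0, 0, 50, 0, 0, -2.5, 0, 0, 0, 50, 0, 0, -4, 0, 0, 0, 50, 0, 0, -4.5, 0, 0, 0, 50])

```text
time: 10.0
ee_pos: [0.4227, 0.3108, 0.1872]
tool_rot: [0.064, 0.998, 0.001, 0.002]
ft_force: [0.8, -0.2, -0.2]
gripper_width: 0.587
gripper_force: 0.0
```

```bash
python3 - <<'E'
from h import *
R=standtool();print(manip.observe()["joints"])
for q in((120,-12.4,130),(120,-12.4,42)):plan(st(q),R);print(st(q))
E
```

```text
[ 4.95018660e-01  3.34131597e-01 -2.73393655e-01  9.59127930e-01
 -6.26497185e-04  6.22663829e-01]
move [-4.26  -7.067 -0.598] [ 0.016 -4.964 -0.01 ] tcp [0.5224 0.0842 0.2052]
[0.52388896 0.08404789 0.2025833 ]
move [-5.717 -7.071  1.948] [ 0.016 -4.964 -0.01 ] tcp [0.566  0.0787 0.129 ]
[0.56753421 0.07847184 0.12637307]
```

Request:
apply_moves(deltas=[-0.2, -1.5, -0.3, 0, -1.2, 0, 40, -0.5, -3, -0.5, 0, -2.4, 0, 40, -1, -4.5, -0.5, 0, -3.6, 0, 40, -1.6, -5.8, -0.5, 0, -4.9, 0, 40, -2.6, -6.8, -0.5, 0, -4.96, 0, 40, -3.6, -7.07, -0.5, 0, -4.96, 0, 40, -4.12, -7.07, -0.5, 0, -4.96, 0, 40, -4.12, -7.07, -0.5, 0, -4.96, 0, 40])

```text
time: 11.0
ee_pos: [0.5173, 0.0842, 0.1991]
tool_rot: [0.062, 0.965, -0.017, 0.256]
ft_force: [-0.9, 0.8, -1.4]
gripper_width: 0.468
gripper_force: 0.0
```

```bash
python3 - <<'E'
from h import *
R=standtool();print(manip.observe()["joints"])
plan(st((115,-12.4,44)),R);c=manip.camera_info("wrist");im=manip.snapshot("wrist");cv2.imwrite("pics/w3.png",im[:,:,::-1]);np.savez("w3.npz",**c)
for q in((115,-20.4,56),(115,-4.4,56),(105,-12.4,56),(40,-17.4,27)):print(np.round(proj("wrist",st(q),c)))
E
```

```text
[ 0.08194777  0.02290123 -0.80008168  0.23870219 -0.10394015  0.18277635]
move [-0.095  0.026  2.775] [-0.009 -0.047 -0.006] tcp [0.5608 0.0793 0.1282]
[247. 214.]
[272. 214.]
[259. 199.]
[252.  94.]
```

View pics/w3.png

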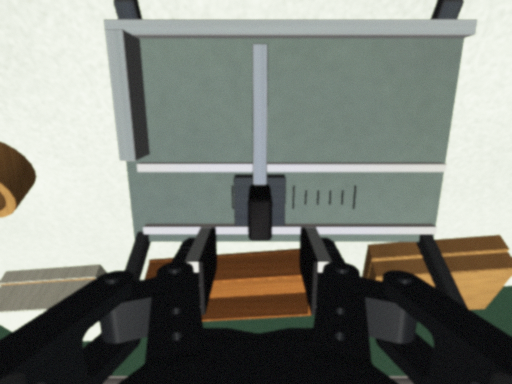

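The grip at (248–272, 185–240) lies centred under the open jaws, as projected. I'll descend along the stand's z, close and slide.

Request:
apply_moves(deltas=[-0.1, 0.03, 0.7, 0, -0.04, 0, 40, -0.1, 0.03, 1.4, 0, -0.04, 0, 40, -0.1, 0.03, 2.0, 0, -0.04, 0, 40, -0.1, 0.03, 2.5, 0, -0.04, 0, 40, -0.1, 0.03, 2.77, 0, -0.04, 0, 40, -0.1, 0.03, 2.77, 0, -0.04, 0, 40])

```text
time: 11.8
ee_pos: [0.56, 0.0798, 0.1286]
tool_rot: [0.061, 0.964, -0.017, 0.258]
ft_force: [0.4, 0.1, -0.2]
gripper_width: 0.468
gripper_force: 0.0
```

Request:
apply_moves(deltas=[0, 0, 0, 0, 0, 0, 8, 0, 0, 0, 0, 0, 0, 8, 0, 0, 0, 0, 0, 0, 8, 0, 0, 0, 0, 0, 0, 8, 0, 0, 0, 0, 0, 0, 8], squeeze=40)

```text
time: 12.42
ee_pos: [0.5607, 0.0796, 0.1297]
tool_rot: [0.061, 0.964, -0.016, 0.259]
ft_force: [-4.6, 1.7, 6.5]
gripper_width: 0.182
gripper_force: 42.1
```

```bash
python3 - <<'E'
from h import *
s=manip.observe();print(s["ft_force"],s["gripper_width"]*85.4,s["gripper_force"],inst(s["ee_pos"]))
plan(st((115,56,44)),standtool())
E
```

```text
[-4.60014473  1.66810954  6.54997394] 15.582115462501935 42.07086682319641 [115.6532687  -12.16513437  48.3324195 ]
move [0.022 2.272 0.044] [-0.001  0.01  -0.003] tcp [0.5694 0.1472 0.1282]
```

Request:
apply_moves(deltas=[0, 0.3, 0, 0, 0, 0, 8, 0, 0.65, 0, 0, 0, 0, 8, 0, 1.0, 0, 0, 0, 0, 8, 0, 1.35, 0, 0, 0, 0, 8, 0, 1.7, 0, 0, 0, 0, 8, 0, 2.0, 0, 0, 0, 0, 8, 0, 2.2, 0, 0, 0, 0, 8, 0, 2.2, 0, 0, 0, 0, 8])

```text
time: 13.42
ee_pos: [0.5691, 0.1453, 0.1297]
tool_rot: [0.061, 0.964, -0.017, 0.259]
ft_force: [-6.5, 1.0, 6.7]
gripper_width: 0.179
gripper_force: 42.0
```

Request:
apply_moves(deltas=[0, 0, 0, 0, 0, 0, 25, 0, 0, 0, 0, 0, 0, 40, 0, 0, 0, 0, 0, 0, 40, 0, 0, -0.7, 0, 0, 0, 40, 0, 0, -1.7, 0, 0, 0, 40, 0, 0, -2.7, 0, 0, 0, 40, 0, 0, -3.2, 0, 0, 0, 60, 0, 0, -3.2, 0, 0, 0, 85])

```text
time: 14.42
ee_pos: [0.5219, 0.1512, 0.2133]
tool_rot: [0.062, 0.964, -0.016, 0.26]
ft_force: [-0.1, 0.3, -1.0]
gripper_width: 0.87
gripper_force: 0.0
```

```bash
python3 - <<'E'
from h import *
s=manip.observe();print(s["ft_force"],inst(s["ee_pos"]),s["joints"])
c=manip.camera_info("wrist");im=manip.snapshot("wrist")[:,:,::-1].copy();cv2.imwrite("pics/w4.png",im)
v=int(proj("wrist",st((50,0,27)),c)[1])
for p,g in edges(im,(100,v),(480,v)):print(np.round(bed("wrist",p,27,c),1),g,end=" ")
# block pick view: over block, above
print()
plan([.42,-.21,.22],downtool(np.radians(201)))
E
```

```text
[-0.14177324  0.27377541 -0.95370555] [116.28476855  53.91439856 144.52056573] [ 0.25061764  0.05546889 -0.72079918  0.29955251 -0.18616975  0.33104787]
[49.5 49.1 27. ] 11.3 [49.5 58.5 27. ] -9.9 [ 49.6 127.6  27. ] 31.4 
move [  1.409 -12.368  -1.224] [-1.239  4.909 -4.609] tcp [ 0.42  -0.21   0.223]
```

Guide inner face is at y 49.1, so the joint reads 0.089. Now off to the block.

Request:
apply_moves(deltas=[1.2, -0.5, -1, 0, 0, 0, 85, 2.2, -1.5, -1.5, -0.1, 0.4, -0.4, 85, 2.4, -3, -1.6, -0.3, 1.4, -1.3, 85, 2.2, -5, -1.5, -0.5, 2.3, -2.2, 85, 2.0, -7, -1.4, -0.8, 3.2, -3.0, 85, 1.8, -9, -1.3, -1, 4, -3.8, 85, 1.5, -11, -1.2, -1.24, 4.9, -4.6, 85, 1.4, -12.37, -1.2, -1.24, 4.91, -4.61, 85])

```text
time: 15.48
ee_pos: [0.421, -0.2135, 0.2208]
tool_rot: [-0.182, 0.983, 0.001, -0.002]
ft_force: [0.4, 0.8, 0.1]
gripper_width: 0.998
gripper_force: 0.0
```

Request:
apply_moves(deltas=[0, 0, 0, 0, 0, 0, 85, 0, 0, 0, 0, 0, 0, 85])

```text
time: 15.72
ee_pos: [0.4199, -0.2098, 0.2215]
tool_rot: [-0.182, 0.983, 0.001, -0.001]
ft_force: [-0.3, 0.0, -0.4]
gripper_width: 0.996
gripper_force: 0.0
```

```bash
python3 - <<'E'
from h import *
s=manip.observe();print(s["joints"],s["ee_pos"])
c=manip.camera_info("wrist");im=manip.snapshot("wrist")[:,:,::-1].copy();cv2.imwrite("pics/w5.png",im);np.savez("w5.npz",**c)
print(np.round(proj("wrist",(.455,-.21,.045),c)))
E
```

```text
[-6.19117255e-01  2.09965121e-01 -3.48827028e-01  1.01462644e+00
 -3.70966933e-04 -9.84942375e-01] [ 0.4199048  -0.20983741  0.22145449]
[245. 208.]
```

View pics/w5.png

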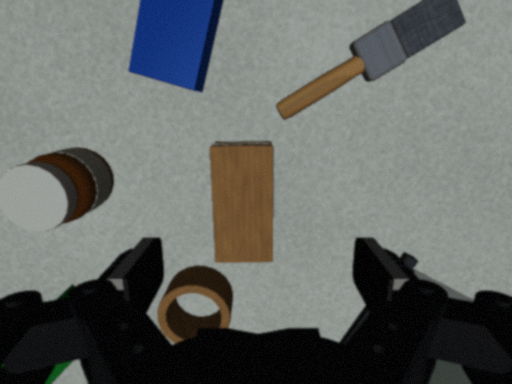

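The block top spans (210–273, 146–262). The roll is at (196,305), just beyond its far end, and the jar is at left (60,190). I'll measure edges and clearances.

```bash
python3 - <<'E'
from h import *
c=dict(np.load("w5.npz"));im=cv2.imread("pics/w5.png")
E={}
for nm,a,b in(("r170",(190,170),(300,170)),("r200",(190,200),(300,200)),("r240",(190,240),(300,240)),("c225",(225,130),(225,285)),("c260",(260,130),(260,285))):
    e=edges(im,a,b);print(nm,*[(str(p),g) for p,g in e])
hsv=cv2.cvtColor(im,cv2.COLOR_BGR2HSV)
m=((hsv[...,0]>5)&(hsv[...,0]<22)&(hsv[...,1]>90)).astype(np.uint8);m[:,:190]=0;m[:,290:]=0;m[:130]=0;m[264:]=0
cs=max(cv2.findContours(m,0,2)[0],key=cv2.contourArea);q=cv2.approxPolyDP(cs,6,True)[:,0];print(q.tolist())
X=np.array([onz("wrist",p,.045,c)[:2] for p in q]);print(np.round(X,4),np.round(np.linalg.norm(X-np.roll(X,-1,0),axis=1),4))
w=np.array([onz("wrist",p,.045,c)[:2] for p in cs[:,0]]);r=cv2.minAreaRect((w*1000).astype(np.float32));print(r)
print("roll top",onz("wrist",(196,305),.045,c),"jar",onz("wrist",(33,198),.085,c))
E
```

```text
r170 ('(np.float64(210.5), np.float64(170.0))', -15.4) ('(np.float64(273.5), np.float64(170.0))', 16.9)
r200 ('(np.float64(211.5), np.float64(200.0))', -15.4) ('(np.float64(273.5), np.float64(200.0))', 16.3)
r240 ('(np.float64(213.5), np.float64(240.0))', -16.5) ('(np.float64(272.5), np.float64(240.0))', 17.1)
c225 ('(np.float64(225.0), np.float64(140.5))', -21.5) ('(np.float64(225.0), np.float64(146.5))', 4.2) ('(np.float64(225.0), np.float64(262.5))', 15.6) ('(np.float64(225.0), np.float64(276.5))', -17.3)
c260 ('(np.float64(260.0), np.float64(140.5))', -18.1) ('(np.float64(260.0), np.float64(146.5))', 7.5) ('(np.float64(260.0), np.float64(261.5))', 14.6)
[[212, 146], [216, 261], [271, 260], [272, 147]]
[[ 0.4088 -0.2598]
 [ 0.5191 -0.2179]
 [ 0.4979 -0.1655]
 [ 0.3897 -0.2073]] [0.118  0.0565 0.1159 0.0559]
((453.6476135253906, -213.25267028808594), (119.42448425292969, 58.23958206176758), 21.59926986694336)
roll top [ 0.57570934 -0.22102082  0.045     ] jar [ 0.49718394 -0.38278844  0.085     ]
```

```bash
python3 - <<'E'
from h import *
c=dict(np.load("w5.npz"))
for v,a,b in((170,210.5,273.5),(200,211.5,273.5),(240,213.5,272.5)):
    A,B=onz("wrist",(a,v),.045,c),onz("wrist",(b,v),.045,c);print(np.round((A+B)/2,4),np.linalg.norm(A-B))
plan([.4537,-.213,.034],downtool(np.radians(201.5)))
E
```

```text
[ 0.4202 -0.2258  0.045 ] 0.059866326685277464
[ 0.4479 -0.2151  0.045 ] 0.06041396349197178
[ 0.4873 -0.2001  0.045 ] 0.05950787769452317
move [-1.015 -0.524  6.157] [ 0.015 -0.014 -0.081] tcp [ 0.4537 -0.213   0.037 ]
```

Request:
apply_moves(deltas=[-0.5, -0.26, 1.5, 0, 0, -0.04, 85, -1.02, -0.52, 3, 0, 0, -0.04, 85, -1.02, -0.52, 4.2, 0, 0, -0.04, 85, -1.02, -0.52, 5, 0, 0, -0.04, 85, -1.02, -0.52, 5.6, 0, 0, -0.04, 85, -1.02, -0.52, 6, 0, 0, -0.04, 85, -1.02, -0.52, 6.16, 0, 0, -0.04, 85, -1.02, -0.52, 6.16, 0, 0, -0.04, 85])

```text
time: 16.77
ee_pos: [0.4544, -0.2136, 0.0379]
tool_rot: [-0.185, 0.983, -0.0, -0.0]
ft_force: [0.1, -0.4, -0.5]
gripper_width: 0.995
gripper_force: 0.0
```

Request:
apply_moves(deltas=[0, 0, 0, 0, 0, 0, 50, 0, 0, 0, 0, 0, 0, 50, 0, 0, 0, 0, 0, 0, 50, 0, 0, 0, 0, 0, 0, 50, 0, 0, 0, 0, 0, 0, 50], squeeze=50)

```text
time: 17.4
ee_pos: [0.4547, -0.214, 0.0384]
tool_rot: [-0.184, 0.983, -0.0, -0.0]
ft_force: [-0.7, 1.3, 5.8]
gripper_width: 0.693
gripper_force: 54.1
```

Request:
apply_moves(deltas=[0, 0, -0.3, 0, 0, 0, 50, 0, 0, -0.8, 0, 0, 0, 50, 0, 0, -1.6, 0, 0, 0, 50, 0, 0, -2.6, 0, 0, 0, 50, 0, 0, -3.7, 0, 0, 0, 50, 0, 0, -4.8, 0, 0, 0, 50, 0, 0, -5.5, 0, 0, 0, 50, 0, 0, -5.5, 0, 0, 0, 50])

```text
time: 18.4
ee_pos: [0.4553, -0.2143, 0.2047]
tool_rot: [-0.184, 0.983, -0.001, 0.001]
ft_force: [0.1, -0.8, -3.8]
gripper_width: 0.695
gripper_force: 55.3
```

```bash
python3 - <<'E'
from h import *
s=manip.observe();print(s["ft_force"],s["wrist_torque"],s["gripper_width"]*85.4,s["joints"],s["ee_pos"])
R,_=stand();Rt=np.c_[-R[:,1],-R[:,0],-R[:,2]];print(np.linalg.det(Rt))
plan(st((31,-30,140)),Rt)
c=manip.camera_info("wrist");im=manip.snapshot("wrist")[:,:,::-1].copy();cv2.imwrite("pics/w6.png",im);np.savez("w6.npz",**c)
E
```

```text
[ 0.10957918 -0.81361149 -3.78618779] [-0.02077918 -0.02221695  0.02621571] 59.36399856572057 [-5.84957352e-01  2.81409003e-01 -2.99497104e-01  9.86923704e-01
 -6.91842182e-04 -9.55729016e-01] [ 0.4552836  -0.21433661  0.2047065 ]
1.0
move [-3.006  9.26   1.156] [ 4.477 -2.684 -9.999] tcp [0.4388 0.0772 0.1693]
```

The block is held: 59 mm opening, −3.8 N of weight, underside 38.4 mm ahead of the TCP. Carrying it over the bed.

Request:
apply_moves(deltas=[-0.3, 1.0, 0, 0.5, -0.3, -1.1, 50, -0.7, 2.2, 0.1, 1, -0.6, -2.3, 50, -1.1, 3.5, 0.2, 1.6, -1, -3.6, 50, -1.6, 4.9, 0.4, 2.2, -1.3, -4.9, 50, -2, 6.3, 0.6, 2.8, -1.7, -6.3, 50, -2.5, 7.6, 0.8, 3.4, -2.1, -7.6, 50, -2.9, 8.7, 1.1, 4, -2.4, -8.9, 50, -3.0, 9.26, 1.16, 4.48, -2.68, -10, 50])

```text
time: 19.45
ee_pos: [0.4354, 0.0794, 0.166]
tool_rot: [-0.641, 0.723, -0.192, 0.17]
ft_force: [1.0, 0.2, -3.1]
gripper_width: 0.694
gripper_force: 55.7
```

Request:
apply_moves(deltas=[0, 0, 0, 0, 0, 0, 50, 0, 0, 0, 0, 0, 0, 50])

```text
time: 19.7
ee_pos: [0.4377, 0.0773, 0.1677]
tool_rot: [-0.638, 0.726, -0.192, 0.17]
ft_force: [0.5, 0.3, -2.3]
gripper_width: 0.689
gripper_force: 55.8
```

```bash
cat >> h.py <<'E'
def blocktool():
    R,_=stand();return np.c_[-R[:,1],-R[:,0],-R[:,2]]
E
python3 - <<'E'
from h import *
s=manip.observe();print(s["joints"])
for z in(70,35.4):plan(st((31.5,-35,z)),blocktool())
im=manip.snapshot("side")[:,:,::-1];cv2.imwrite("pics/s3.png",cv2.resize(im[150:280,180:340],None,fx=4,fy=4,interpolation=cv2.INTER_CUBIC))
E
```

```text
[ 0.07974078 -0.08335201 -1.00836885  0.13585004 -0.1020214  -1.38767169]
move [ 0.164 -0.087  2.302] [ 0.042  0.    -0.028] tcp [0.4733 0.0677 0.109 ]
move [ 0.164 -0.092  3.456] [ 0.042  0.    -0.028] tcp [0.4904 0.0655 0.079 ]
```

View pics/s3.png

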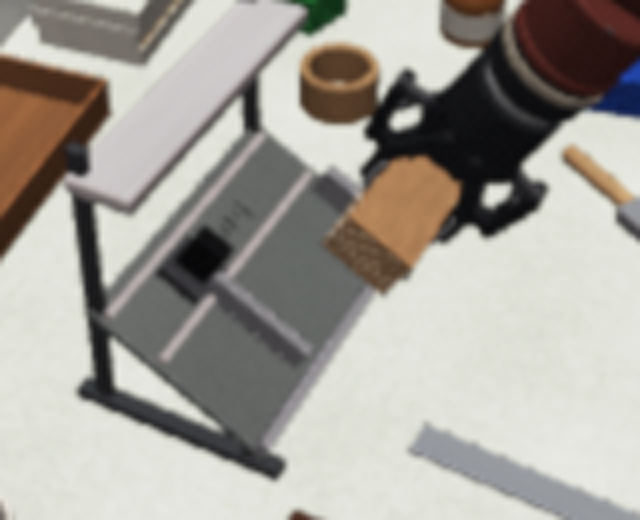

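The block (395,215 in the crop) is over the bed, tilted with it and lengthwise along the lip, with the guide open. Lowering.

Request:
apply_moves(deltas=[0.13, -0.09, 0.5, 0.04, 0, -0.03, 50, 0.13, -0.09, 1.2, 0.04, 0, -0.03, 50, 0.13, -0.09, 2.0, 0.04, 0, -0.03, 50, 0.13, -0.09, 2.6, 0.04, 0, -0.03, 50, 0.13, -0.09, 3, 0.04, 0, -0.03, 50, 0.13, -0.09, 3.2, 0.04, 0, -0.03, 50, 0.13, -0.09, 3.3, 0.04, 0, -0.03, 50, 0.13, -0.09, 3.35, 0.04, 0, -0.03, 50])

```text
time: 20.75
ee_pos: [0.4893, 0.0672, 0.0821]
tool_rot: [-0.639, 0.724, -0.195, 0.172]
ft_force: [0.0, -0.5, -2.7]
gripper_width: 0.691
gripper_force: 55.8
```

Request:
apply_moves(deltas=[0, 0, 0.03, 0, 0, 0, 50, 0, 0, 0.06, 0, 0, 0, 50, 0, 0, 0.06, 0, 0, 0, 50])

```text
time: 21.12
ee_pos: [0.49, 0.0672, 0.0805]
tool_rot: [-0.639, 0.724, -0.195, 0.172]
ft_force: [-0.2, 0.1, -3.1]
gripper_width: 0.694
gripper_force: 55.8
```

```bash
python3 - <<'E'
from h import *
s=manip.observe();R,_=stand();print(R.T@s["ft_force"],inst(s["ee_pos"]));plan(st((31.5,-35,35.4)),blocktool())
E
```

```text
[-1.72767655  0.03466511 -2.56686604] [ 31.681488   -33.36994495  40.04313044]
move [0.054 0.006 0.055] [-0.011  0.009  0.024] tcp [0.4904 0.0655 0.079 ]
```

Request:
apply_moves(deltas=[0, 0, 0.03, 0, 0, 0, 50, 0, 0, 0.05, 0, 0, 0, 50, 0, 0, 0.07, 0, 0, 0, 50, 0, 0, 0.07, 0, 0, 0, 50])

```text
time: 21.62
ee_pos: [0.4908, 0.0672, 0.079]
tool_rot: [-0.639, 0.724, -0.195, 0.172]
ft_force: [-10.7, 1.1, 14.7]
gripper_width: 0.695
gripper_force: 58.4
```

Request:
apply_moves(deltas=[0, 0.02, -0.03, 0, 0, 0, 50, 0, 0.04, -0.03, 0, 0, 0, 50, 0, 0.05, -0.03, 0, 0, 0, 50])

```text
time: 22.0
ee_pos: [0.4894, 0.0672, 0.0786]
tool_rot: [-0.639, 0.724, -0.195, 0.171]
ft_force: [0.5, -0.0, -3.0]
gripper_width: 0.69
gripper_force: 55.8
```

Request:
apply_moves(deltas=[0, 0.01, 0.02, 0, 0, 0, 50, 0, 0.01, 0.02, 0, 0, 0, 62, 0, 0.01, 0.02, 0, 0, 0, 66, 0, 0.01, 0.02, 0, 0, 0, 72, 0, 0.01, 0.02, 0, 0, 0, 80, 0, 0.01, 0.02, 0, 0, 0, 80])

```text
time: 22.75
ee_pos: [0.4893, 0.0673, 0.0779]
tool_rot: [-0.639, 0.724, -0.195, 0.171]
ft_force: [-0.6, -0.4, -0.3]
gripper_width: 0.936
gripper_force: 0.0
```

Request:
apply_moves(deltas=[0, 0, -0.3, 0, 0, 0, 80, 0, 0, -1, 0, 0, 0, 80, 0, 0, -2, 0, 0, 0, 80, 0, 0, -3.2, 0, 0, 0, 80, 0, 0, -4.2, 0, 0, 0, 80, 0, 0, -4.5, 0, 0, 0, 80, 0, 0, -4.5, 0, 0, 0, 80])

```text
time: 23.62
ee_pos: [0.4225, 0.0758, 0.1952]
tool_rot: [-0.639, 0.724, -0.195, 0.172]
ft_force: [0.8, 0.3, 0.3]
gripper_width: 0.939
gripper_force: 0.0
```

```bash
python3 - <<'E'
from h import *
s=manip.observe();print(s["ft_force"],s["joints"],inst(s["ee_pos"]))
c=manip.camera_info("wrist");im=manip.snapshot("wrist")[:,:,::-1].copy();cv2.imwrite("pics/w7.png",im);np.savez("w7.npz",**c)
for q in((0,-100,45),(60,-100,45),(0,20,45),(60,20,45)):print(q,np.round(proj("wrist",st(q),c)))
E
```

```text
[0.79883307 0.32459633 0.26598741] [ 0.07892968 -0.17400282 -0.98999154  0.23777273 -0.10155111 -1.39458462] [ 30.10637624 -33.40381139 173.42598055]
(0, -100, 45) [298. 103.]
(60, -100, 45) [219. 103.]
(0, 20, 45) [293. 249.]
(60, 20, 45) [223. 249.]
```

View pics/w7.png

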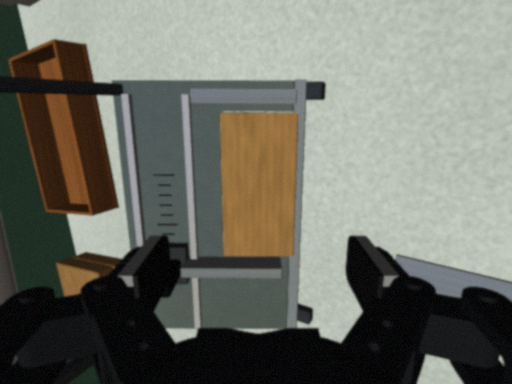

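The block at (221–297, 112–257) lies flat against the lip, about 6 mm from the fence, square by eye. Next I'll take the guide.

```bash
python3 - <<'E'
from h import *
im=cv2.imread("pics/w7.png");c=dict(np.load("w7.npz"));f=lambda p:np.round(bed("wrist",p,45,c),1)
for a,b in(((205,140),(310,140)),((205,220),(310,220)),((240,100),(240,265)),((280,100),(280,265))):
    print([(f(p).tolist()[:2],g) for p,g in edges(im,a,b)])
plan(st((115,54.3,140)),standtool())
E
```

```text
[([59.5, -72.2], 7.1), ([2.0, -72.4], -4.6), ([-1.1, -72.4], 6.1), ([-5.8, -72.4], 21.4)]
[([59.7, -6.1], 7.3), ([-1.0, -6.3], 5.3), ([-5.1, -6.3], 19.3)]
[([44.0, -100.4], -8.5), ([44.1, -95.2], 10.0), ([45.5, 27.2], -20.2)]
[([13.8, -99.7], -7.9), ([13.7, -94.6], 13.2), ([13.7, -92.4], -4.8), ([11.2, 27.0], -12.8)]
move [-2.919 -2.852  1.003] [-1.0000e-03  1.7000e-02  1.5024e+01] tcp [0.5216 0.1516 0.2113]
```

Request:
apply_moves(deltas=[-0.4, -0.3, 0, 0, 0, 1.7, 60, -0.8, -0.6, 0, 0, 0, 3.4, 40, -1.3, -1, 0, 0, 0, 5.1, 40, -1.8, -1.4, 0, 0, 0, 6.8, 40, -2.3, -1.8, 0, 0, 0, 8.5, 40, -2.7, -2.2, 0.2, 0, 0, 10.2, 40, -2.92, -2.5, 0.5, 0, 0, 11.9, 40, -2.92, -2.85, 0.8, 0, 0, 13.6, 40])

```text
time: 24.68
ee_pos: [0.5187, 0.1523, 0.2147]
tool_rot: [-0.008, 0.966, -0.035, 0.256]
ft_force: [-1.0, -0.0, 0.6]
gripper_width: 0.466
gripper_force: 0.0
```

Request:
apply_moves(deltas=[0, 0, 0, 0, 0, 1.4, 40, 0, 0, 0, 0, 0, 1.4, 40])

```text
time: 24.92
ee_pos: [0.5182, 0.1517, 0.2149]
tool_rot: [0.06, 0.964, -0.017, 0.257]
ft_force: [0.2, 0.4, -0.6]
gripper_width: 0.468
gripper_force: 0.0
```

```bash
python3 - <<'E'
from h import *
c=manip.camera_info("wrist");im=manip.snapshot("wrist")[:,:,::-1].copy();cv2.imwrite("pics/w8.png",im)
v=int(proj("wrist",st((75,54,27)),c)[1]);u=int(proj("wrist",st((75,54,27)),c)[0]);print(u,v)
for p,g in edges(im,(u-60,v),(u+60,v)):print(np.round(bed("wrist",p,27,c),1),g)
plan(st((115,54.3,44)),standtool())
E
```

```text
258 141
[75.  49.5 27. ] 12.7
[74.9 57.8 27. ] -10.7
move [-0.038  0.008  3.371] [ 0.001 -0.012  0.057] tcp [0.5692 0.1455 0.1282]
```

Request:
apply_moves(deltas=[-0.04, 0, 0.8, 0, 0, 0.05, 40, -0.04, 0, 1.6, 0, 0, 0.05, 40, -0.04, 0, 2.4, 0, 0, 0.05, 40, -0.04, 0, 3, 0, 0, 0.05, 40, -0.04, 0, 3.37, 0, 0, 0.05, 40, -0.04, 0, 3.37, 0, 0, 0.05, 40])

```text
time: 25.72
ee_pos: [0.5694, 0.1454, 0.129]
tool_rot: [0.062, 0.964, -0.016, 0.258]
ft_force: [-0.2, 0.4, -0.1]
gripper_width: 0.471
gripper_force: 0.0
```

Request:
apply_moves(deltas=[0, 0, 0, 0, 0, 0, 8, 0, 0, 0, 0, 0, 0, 8, 0, 0, 0, 0, 0, 0, 8, 0, 0, 0, 0, 0, 0, 8, 0, 0, 0, 0, 0, 0, 8], squeeze=40)

```text
time: 26.35
ee_pos: [0.5698, 0.1457, 0.1306]
tool_rot: [0.062, 0.964, -0.016, 0.259]
ft_force: [-4.9, 0.1, 7.0]
gripper_width: 0.183
gripper_force: 42.3
```

```bash
python3 - <<'E'
from h import *
s=manip.observe();R,_=stand();print(R.T@s["ft_force"],s["gripper_width"]*85.4,inst(s["ee_pos"]))
plan(st((115.5,25,44)),standtool())
E
```

```text
[-0.76463912 -0.53772178  8.48331179] 15.65146075944732 [116.63328314  54.52260032  48.76772245]
move [ 0.035 -0.984  0.058] [ 0.011  0.017 -0.024] tcp [0.5659 0.1164 0.1285]
```

Request:
apply_moves(deltas=[0, -0.15, 0, 0, 0, 0, 8, 0, -0.3, 0, 0, 0, 0, 8, 0, -0.45, 0, 0, 0, 0, 8, 0, -0.58, 0, 0, 0, 0, 8, 0, -0.68, 0, 0, 0, 0, 8, 0, -0.75, 0, 0, 0, 0, 8, 0, -0.8, 0, 0, 0, 0, 8, 0, -0.85, 0, 0, 0, 0, 8])

```text
time: 27.35
ee_pos: [0.5666, 0.1214, 0.1306]
tool_rot: [0.062, 0.964, -0.014, 0.259]
ft_force: [-4.3, 5.6, 5.9]
gripper_width: 0.18
gripper_force: 42.2
```

Request:
apply_moves(deltas=[0, -0.04, 0, 0, 0, 0, 8, 0, -0.07, 0, 0, 0, 0, 8, 0, -0.09, 0, 0, 0, 0, 8])

```text
time: 27.72
ee_pos: [0.5663, 0.1187, 0.1306]
tool_rot: [0.062, 0.964, -0.014, 0.259]
ft_force: [-3.7, 6.0, 6.1]
gripper_width: 0.18
gripper_force: 42.3
```

```bash
python3 - <<'E'
from h import *
s=manip.observe();R,_=stand();print(R.T@s["ft_force"],s["gripper_width"]*85.4,inst(s["ee_pos"]))
E
```

```text
[-0.73144784  5.44086227  7.51655067] 15.348974573320202 [116.60905718  27.377745    48.78198588]
```

Request:
apply_moves(deltas=[0, -0.02, 0, 0, 0, 0, 8, 0, -0.04, 0, 0, 0, 0, 8, 0, -0.05, 0, 0, 0, 0, 8, 0, -0.05, 0, 0, 0, 0, 8])

```text
time: 28.22
ee_pos: [0.5661, 0.1172, 0.1306]
tool_rot: [0.062, 0.964, -0.015, 0.259]
ft_force: [-4.7, 6.4, 6.2]
gripper_width: 0.178
gripper_force: 42.3
```

Request:
apply_moves(deltas=[0, -0.02, 0, 0, 0, 0, 8, 0, -0.03, 0, 0, 0, 0, 8, 0, -0.03, 0, 0, 0, 0, 8])

```text
time: 28.6
ee_pos: [0.5661, 0.1171, 0.1306]
tool_rot: [0.061, 0.964, -0.014, 0.259]
ft_force: [-2.5, 9.4, 4.5]
gripper_width: 0.177
gripper_force: 42.1
```

Force rises and motion stops, so the block is against the fence. One small press, then let go and back out.

Request:
apply_moves(deltas=[0, -0.02, 0, 0, 0, 0, 8, 0, -0.02, 0, 0, 0, 0, 8])

```text
time: 28.85
ee_pos: [0.5661, 0.117, 0.1306]
tool_rot: [0.061, 0.964, -0.013, 0.259]
ft_force: [-2.7, 13.1, 3.9]
gripper_width: 0.18
gripper_force: 42.0
```

Request:
apply_moves(deltas=[0, 0.02, 0, 0, 0, 0, 20, 0, 0.02, 0, 0, 0, 0, 40, 0, 0.02, 0, 0, 0, 0, 40, 0, 0, -0.7, 0, 0, 0, 40, 0, 0, -1.7, 0, 0, 0, 40, 0, 0, -2.7, 0, 0, 0, 40, 0.5, 0, -3.5, 0, 0, 0, 40, 1.5, 0, -4, 0, 0, 0, 40])

```text
time: 29.85
ee_pos: [0.468, 0.1272, 0.2128]
tool_rot: [0.063, 0.963, -0.015, 0.26]
ft_force: [-0.1, 0.5, 0.4]
gripper_width: 0.466
gripper_force: 0.0
```

```bash
python3 - <<'E'
from h import *
s=manip.observe();print(s["time"],s["ft_force"],inst(s["ee_pos"]))
c=manip.camera_info("wrist");im=manip.snapshot("wrist")[:,:,::-1].copy();cv2.imwrite("pics/w9.png",im)
def P(q):return proj("wrist",st(q),c)
for nm,a,b,z in(("guide in/out",(80,5,27),(80,45,27),27),("block end hi",(48,-115,45),(48,40,45),45),("block end lo",(12,-115,45),(12,40,45),45),("block x",(-20,-80,45),(80,-80,45),45),("block x",(-20,0,45),(80,0,45),45)):
    print(nm,[(np.round(bed("wrist",p,z,c)[:2],1).tolist(),g) for p,g in edges(im,P(a),P(b))])
i2=manip.snapshot("side")[:,:,::-1]
cv2.imwrite("pics/f.png",np.hstack([cv2.resize(im[:300,60:460],(440,330)),cv2.resize(i2[150:310,150:320],(350,330))]))
E
```

```text
29.85 [-0.14172683  0.54165874  0.3748757 ] [ 72.33371238  23.27542123 169.27110538]
guide in/out [([80.0, 20.4], 10.9), ([80.0, 29.8], -11.5)]
block end hi [([48.0, -103.0], -19.1), ([48.0, 29.3], -10.5)]
block end lo [([12.0, -103.0], -18.1), ([12.0, 29.7], -9.8)]
block x [([-8.5, -80.0], 23.6), ([-0.9, -80.0], -8.6), ([1.3, -80.0], 5.6), ([59.3, -80.0], -17.1), ([72.6, -80.0], 6.1)]
block x [([-9.5, -0.0], -31.5), ([-6.7, -0.0], 7.8), ([-0.4, -0.0], -6.7), ([59.8, -0.0], -10.1), ([76.9, -0.0], -5.8)]
```

View pics/f.png

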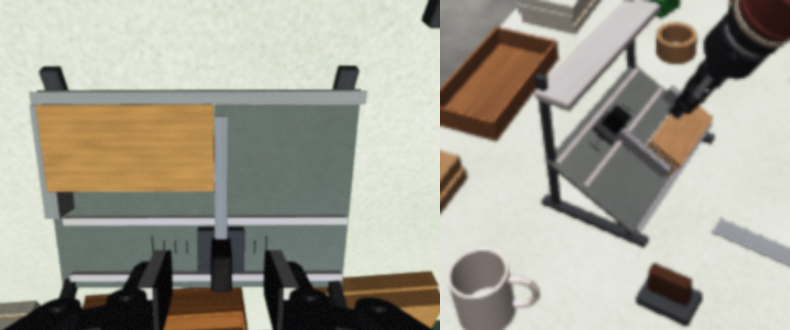

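The final picture shows the block snug between fence and guide, with the guide's inner face at y 20.4 (joint about 0.060) and the block flush with the lip. The weight stands upright at (668,290) and nothing touches the gripper. Handing in.

```bash
python3 -c "
from station import manip
print(manip.finish_job())"
```

```text
the job is handed in; nothing more can be done
None
```

The job is handed in at about 30 s of the 72 s limit; the hand-in gave no verdict. By my last camera measurements the block lies against the lip, snug between the fence and the guide (joint about 0.060 m), the weight stands upright on the bare table, and everything is let go.

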